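# Pack the wedge weights head to tail

## Robot

A 6-joint arm with a two-finger parallel gripper is mounted at the origin on a cart in front of the work surface, level with it; the furniture and walls round the work are solid. World frame = base frame: x ahead of the robot, y to its left, z up, the work surface at z = 0. Lengths are in m, angles in rad, forces in N, time in s.
With the tool pointing down it reaches from about 0.4 to 0.825 m from the base axis. Payload 7 kg.
Tool frame: the origin (TCP) lies between the finger pads; the fingertips stand 11 mm ahead of it and the grasp point (between the pads) lies 8 mm behind it (arm.tips_ahead is the distance from the TCP to the fingertips, in m); z points along the fingers, x is the direction in which the jaws open and shut, and the axes are right-handed (so a half turn about z gives the same grasp; the last joint's range is limited). The gripper opens to 88 mm and grips with 3 to 60 N. Pads are 19 mm wide; open, the fingers measure 130 mm over their backs; the gripper's body (78 mm by 193 mm) begins 47 mm behind the grasp point.
Start: joints at [1.575, 0.359, 0.012, 0, -1.224, -0.288], TCP at [0.189, 0.648, 0.238] pointing down, gripper open.
Joint ranges: [-3.07, 3.07], [-1.43, 2.12], [-1.02, 1.25], [-3.03, 1.67], [-3.05, -0], [-3.03, 3.03]. Speed limits (rad/s): [2.39, 2.39, 3.01, 3.14, 3.14, 3.14].

## Interface

Orientations are given as [roll, pitch, yaw] about the fixed x, y, z axes, in that order (R = Rz(yaw) Ry(pitch) Rx(roll)).
In Python, from station import arm, optics, finder gives the robot as it stands. The module is installed in compiled form; this text tells all that it offers.
- The arm moves only by the tool apply_moves, never from a script. Its argument "increments" is one flat list of numbers, 6 for each row, row after row: the shift along the world's x, y, z in m, then the turn, a rotation vector about the world's x, y, z in rad. In form: [tx, ty, tz, rx, ry, rz, tx, ty, tz, rx, ry, rz, ...]. A call has 1 to 20 rows; each row shifts and turns the pose as measured when the row begins; what a row does not reach is not made up. A row lasts 1/12 s, in which the tool goes at most 41.7 mm and 7.16 degrees, less where a joint would pass 70% of its speed; a pose out of reach is approached as far as the arm can. A call with a gripper value outside its range is refused whole. "hand" is the closure, from 0 (fully open) to 1 (shut), set as the call begins (left out, the last holds). The fingers move at their own pace and stop on an object; "force" is the grip in N (left out, the last holds). Time passes only in rows, so rows that do not move let the fingers close. It gives the time, the measured TCP pose, the force and the opening at its end, in the units of the state.
- arm.get_state(): the state, without advancing time (a new reading comes with each control period).
- optics.grab_frame(name): name is "scene" or "top" or "wrist"; returns the picture (420x560x3 uint8, red, green, blue); there is no depth.
- optics.camera_model(name): a dict with "fx", "fy", "cx", "cy" (pixels), "world_to_cam" (4x4, takes a point from world to camera coordinates); the wrist camera has in their place "T_tool_cam" (4x4, takes a point from camera to tool coordinates, whose origin is the TCP and whose axes are the tool frame's). Camera axes: x right, y up, looking along -z (the intrinsics and any distortion apply to the point x, -y, -z); pixel columns grow to the right and rows downward; lengths in m; the calibration is good to about 2 mm. A picture is of the moment at which its call begins: read the wrist's pose just before it. camera_model takes no time and is no camera call.
- arm.job_done(): hands the job in, once; it reports no verdict.
Trained networks look in the newest picture that a camera, given by its name, has taken for a name from the list of things; names that differ only in an ending like _2 or _b are one class to them, and where a whole thing is asked for, a point or a joint stands for the part that bears it (a point fixed in the world has none). Each returns a list of dicts, best first, with "conf" (0 to 1); they miss things now and then, are a little off and sometimes report something else, mostly with a low value. They report only what shows in the picture. A call takes as long as a camera call. They do not tell look-alikes from the thing itself.
- finder.find_in(camera, name): "box" ([left, top, right, bottom] in pixels, round what is visible of it).
- finder.landmark_of(camera, name): "point" ([column, row] in pixels: a listed point, or the origin of a listed thing).
The state is a dict: "t": time; "q": joint angles; "qd": joint speeds; "joint_efforts": joint torques, N m; "eef_pos": TCP position; "ee_rot": TCP orientation; "force": force on the tool from outside, world axes, zero at the start; "moment": the same for the moment, N m; "width": finger opening in m.
Only numpy, scipy, OpenCV 4.12 (cv2) and the standard library are available. Lean on these libraries where they do the work, as an engineer would, in place of code of your own. Each camera call takes 0.05 s, during which the arm holds its last target. There are 200 camera calls.

## Task

Put the two wedge-shaped paper weights away in the shallow wooden tray, head to tail with their sloping sides facing each other, so that together they fill its rectangle and both lie flat on its floor. Leave the straight, rectangular weight where it is.

Things in the scene. Friction and masses are not known exactly. Their poses are not given: they have to be found in the camera images.
- tray_in (a point): centre of the inner floor of an open light-wood tray fixed to the counter, 6 mm above it. Inside 138 mm along x by 114 mm along y; walls 6 mm thick, 14 mm above the floor. The two wedges fit only lengthwise along x, head to tail, sloping sides facing (together 120 x 94 mm).
- wedge_a_grip (a point): centre of the upright brass grip bar on a dark wood wedge weight, 35 mm above its underside. Block 20 mm thick, from above a right-angled trapezoid 120 mm long: narrow end (24 mm) at x=+70, wide end (70 mm) at x=-50, straight side along y=-25, sloping side from y=+45 (wide end) to y=-1 (narrow end), in mm from this point, z up. Bar: 14 (x) by 32 (y), 30 mm tall on the block's top; grip across the 14.
- wedge_b_grip (a point): the same point on the second wedge weight, identical to wedge_a in shape, size and axes (+x toward its narrow end, straight side at y=-25 mm, grip bar centre 35 mm above its underside). Each wedge weighs 0.25 to 0.5 kg.
- straight_grip (a point): centre of the brass grip bar of the straight paper weight, to be left alone: dark wood block 120 x 48 x 20 mm, rectangular, with the same bar as the wedges; x along its length, point 35 mm above its underside.
Things that resemble listed ones, but are neither listed nor needed, are in the scene too. What is shaped like the part that bears wedge_a_grip but turquoise is not meant.

How it is judged:
At the end, for the whole second after the job is handed in: Both wedges rest flat on the tray's floor inside its walls (grip centre 30-40 mm above the floor, within 60 mm of the tray's centre in x and y, tilt under 5 deg, length along tray x within 15 deg), which they can only head to tail; straight weight never moved over 30 mm (z of wedge_a_grip in the frame of tray_in between 0.03 and 0.04 m and x of wedge_a_grip in the frame of tray_in between -0.06 and 0.06 m and y of wedge_a_grip in the frame of tray_in between -0.06 and 0.06 m and angle between each of wedge_a_grip, wedge_b_grip's own z axis and vertical below 0.09 rad and angle between the x axis of each of wedge_a_grip, wedge_b_grip and the x axis of tray_in, either way round below 0.26 rad and linear speed of each of wedge_a, wedge_b below 0.02 m/s and z of wedge_b_grip in the frame of tray_in between 0.03 and 0.04 m and x of wedge_b_grip in the frame of tray_in between -0.06 and 0.06 m and y of wedge_b_grip in the frame of tray_in between -0.06 and 0.06 m); the robot touches nothing.
It fails at once if the straight weight is moved by more than 30 mm (distance of straight_grip from where it was at the start of the episode above 0.03 m).
It also fails if it takes over 48 s, if anything falls off the work surface, if the arm or the gripper's body presses on something with over 40 N, if the wrist force passes 120 N, or if a joint passes its speed limit or range.

## Working session

There is one attempt and no reset: what is moved stays moved. The work goes in short steps, Python scripts to look and compute and a tool call to move; the robot and the scene stay as the last step left them, time stands still between calls to the robot, and variables do not carry over. Pictures are saved under pics/ and viewed, about 8 in all and at most 12, crops included, and the job is handed in when it is done.

Besides the shell and the picture viewer there is one more tool, called after "Request:" as name(argument=value, ...), one argument or row to a line, values as JSON. apply_moves: Moves the arm, as the interface text tells. Its arguments: {"type":"object","properties":{"increments":{"type":"array"},"hand":{"type":"number"},"force":{"type":"number"}},"required":["increments"]}

```bash
mkdir -p pics; cat > h.py <<'E'
import numpy as np, cv2
from station import arm, optics, finder
from scipy.spatial.transform import Rotation as R
def shot(n,f=None):
    s=arm.get_state(); im=optics.grab_frame(n)
    if f: cv2.imwrite('pics/'+f,im[:,:,::-1])
    return s,im
def cam(n,s=None):
    m=optics.camera_model(n); K=np.array([[m['fx'],0,m['cx']],[0,m['fy'],m['cy']],[0,0,1.]])
    if 'world_to_cam' in m: W=np.array(m['world_to_cam'])
    else:
        T=np.eye(4);T[:3,:3]=R.from_euler('xyz',s['ee_rot']).as_matrix();T[:3,3]=s['eef_pos']
        W=np.linalg.inv(T@np.array(m['T_tool_cam']))
    return K,np.diag([1,-1,-1,1.])@W,m
def ray(n,p,s=None):
    K,W,m=cam(n,s); C=np.linalg.inv(W)
    d=C[:3,:3]@np.linalg.solve(K,[p[0],p[1],1.]); return C[:3,3],d
def at_z(n,p,z,s=None):
    o,d=ray(n,p,s); return o+d*(z-o[2])/d[2]
def proj(n,P,s=None):
    K,W,m=cam(n,s); c=W[:3,:3]@np.array(P)+W[:3,3]; c=K@c; return c[:2]/c[2]
def tri(rays):
    A=0;b=0
    for o,d in rays:
        d=d/np.linalg.norm(d);M=np.eye(3)-np.outer(d,d);A=A+M;b=b+M@o
    return np.linalg.solve(A,b)
E
python3 - <<'E'
from h import *
np.set_printoptions(precision=3,suppress=True)
s=arm.get_state();print({k:np.round(s[k],3) for k in ('t','eef_pos','ee_rot','width','force')})
for c in('scene','top'):
    shot(c,c+'0.png');print(c,[k for k in optics.camera_model(c)])
    for n in('wedge_a_grip','straight_grip','tray_in'):
        for d in finder.landmark_of(c,n): print(c,n,np.round(d['point']),round(d['conf'],2),at_z(c,d['point'],.035 if n!='tray_in' else .006))
E
```

```text
{'t': np.float64(0.0), 'eef_pos': array([0.189, 0.648, 0.237]), 'ee_rot': array([-3.141, -0.002, -1.855]), 'width': np.float64(0.088), 'force': array([0.251, 0.67 , 0.692])}
scene ['fx', 'fy', 'cx', 'cy', 'world_to_cam']
scene wedge_a_grip [310. 226.] 0.83 [ 0.535 -0.311  0.035]
scene wedge_a_grip [383. 290.] 0.58 [ 0.42  -0.657  0.035]
scene straight_grip [241. 177.] 0.71 [0.65  0.191 0.035]
scene tray_in [236. 207.] 0.56 [0.494 0.023 0.006]
top ['fx', 'fy', 'cx', 'cy', 'world_to_cam']
top wedge_a_grip [314. 207.] 0.73 [ 0.537 -0.305  0.035]
top wedge_a_grip [438. 251.] 0.72 [ 0.415 -0.668  0.035]
top straight_grip [151. 159.] 0.87 [0.673 0.195 0.035]
top straight_grip [127. 214.] 0.21 [0.501 0.253 0.035]
top tray_in [206. 217.] 0.72 [0.503 0.023 0.006]
```

View pics/scene0.png

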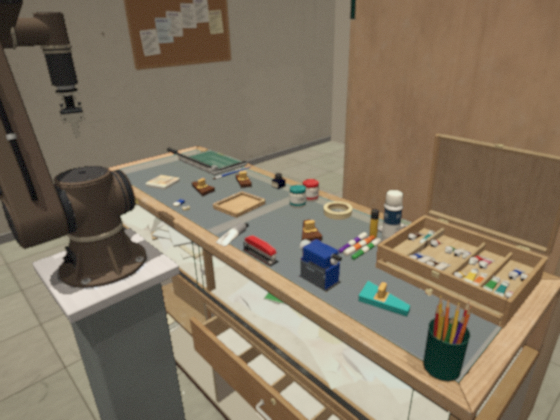

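View pics/top0.png

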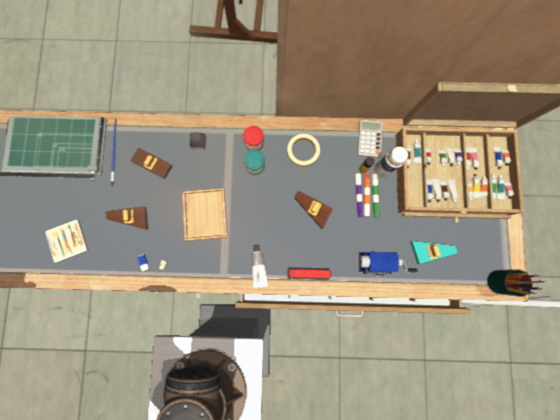

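Candidates (top view): dark wedges at (314,207) and (127,214). The turquoise look-alike is at (438,251) and is not meant. The straight weight at (151,161) stays where it is. The tray is at (206,214). I start with the wedge at (127,214).

Request:
apply_moves(
  increments=[0.019,-0.028,0.005,0,0,0.02,0.019,-0.028,0.005,0,0,0.02,0.019,-0.028,0.005,0,0,0.02,0.019,-0.028,0.005,0,0,0.02,0.019,-0.028,0.005,0,0,0.02,0.019,-0.028,0.005,0,0,0.02,0.019,-0.028,0.005,0,0,0.02,0.019,-0.028,0.005,0,0,0.02,0.019,-0.028,0,0,0,0.02,0.019,-0.028,0,0,0,0.02,0.019,-0.028,0,0,0,0.02,0.019,-0.028,0,0,0,0.02,0.019,-0.028,0,0,0,0.02,0.019,-0.028,0,0,0,0.02,0,0,0,0,0,0],
  hand=0,
)

```text
t: 1.65
eef_pos: [0.4613, 0.2374, 0.2793]
ee_rot: [-3.137, 0.002, -1.553]
force: [0.2, 0.4, -0.6]
width: 0.0877
```

```bash
python3 - <<'E'
from h import *
np.set_printoptions(precision=3,suppress=True)
s,im=shot('wrist','w1.png');print(s['t'],s['q'],s['eef_pos'],s['ee_rot'])
for n,z in(('wedge_a_grip',.035),('straight_grip',.035),('tray_in',.006)):
    for d in finder.landmark_of('wrist',n): print(n,np.round(d['point']),round(d['conf'],2),at_z('wrist',d['point'],z,s))
print(optics.camera_model('wrist'))
E
```

```text
1.65 [ 0.856  0.07  -0.266  0.002 -1.229  0.732] [0.461 0.237 0.279] [-3.137  0.002 -1.553]
tray_in [449. 129.] 0.75 [0.51  0.03  0.006]
tray_in [259. 137.] 0.71 [0.497 0.255 0.006]
{'fx': 349.69309134758265, 'fy': 349.69309134758265, 'cx': 272.14148540045227, 'cy': 205.56209530190088, 'T_tool_cam': array([[ 1.   , -0.   , -0.001, -0.001],
       [-0.001, -0.953, -0.303, -0.083],
       [-0.001,  0.303, -0.953, -0.148],
       [ 0.   ,  0.   ,  0.   ,  1.   ]])}
```

View pics/w1.png

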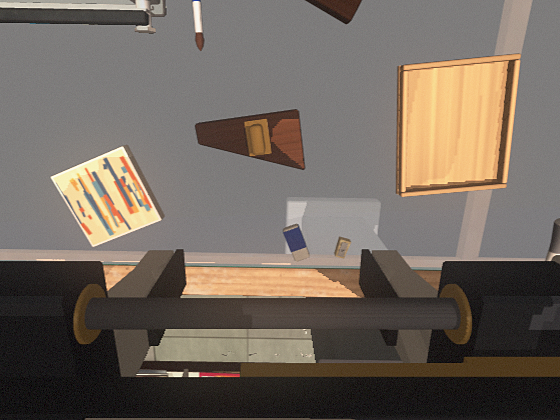

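The wrist view shows wedge b at (255,138). Its narrow end points left (world +y) and its straight side is up (world +x). The tray is at (455,127) with the long side along x. The colour and shape match the real dark wedge. Next I fit the poses by silhouette.

```bash
cat >> h.py <<'E'
from scipy.optimize import minimize
BL=np.array([[-.05,-.025],[-.05,.045],[.07,-.001],[.07,-.025]])
BLK=np.array([[x,y,z] for x,y in BL for z in(-.035,-.015)])
BAR=np.array([[x,y,z] for x in(-.007,.007) for y in(-.016,.016) for z in(-.015,.015)])
TR=np.array([[x,y,z] for x in(-.075,.075) for y in(-.063,.063) for z in(-.006,.014)])
def pose(p,V): c,s=np.cos(p[3]),np.sin(p[3]); return V@np.array([[c,-s,0],[s,c,0],[0,0,1]]).T+p[:3]
def ren(p,parts,n,s,sh):
    m=np.zeros(sh,np.uint8)
    for V in parts:
        q=np.array([proj(n,v,s) for v in pose(p,V)])
        cv2.fillConvexPoly(m,cv2.convexHull((q*16).astype(np.int32)),255,shift=4,lineType=cv2.LINE_AA)
    return m
def brown(im):
    h=cv2.cvtColor(im,cv2.COLOR_RGB2HSV); r=im.astype(int)
    return (((r[...,0]-r[...,2])>22)&(h[...,1]>70)).astype(np.uint8)*255
def fit(p0,parts,views,pad=14,f=None):
    """views: (name,state,img); fits x,y,z,yaw to silhouettes"""
    D=[]
    for n,s,im in views:
        m=brown(im); a=cv2.dilate(ren(p0,parts,n,s,m.shape),np.ones((2*pad+1,)*2))
        D.append((n,s,cv2.bitwise_and(m,a)))
    sc=np.array([.01,.01,.005,.05])
    def c(u):
        p=np.array(p0)+u*sc
        return sum(np.abs(ren(p,parts,n,s,m.shape).astype(float)-m).sum()/m.sum() for n,s,m in D)/len(D)+.002*u[2]**2
    r=min((minimize(c,u0,method='Nelder-Mead',options=dict(initial_simplex=np.vstack([u0,u0+np.eye(4)]))) for u0 in(np.zeros(4),-np.ones(4)*.4)),key=lambda r:r.fun)
    p=np.array(p0)+r.x*sc
    if f:
        n,s,im=views[-1]; o=im[:,:,::-1].copy()
        for t in parts: cv2.polylines(o,[cv2.convexHull(np.array([proj(n,v,s) for v in pose(p,t)]).astype(np.int32))],True,(0,255,0),1)
        cv2.imwrite('pics/'+f,o)
    return p,r.fun
E
cat > f1.py <<'E'
from h import *
np.set_printoptions(precision=4,suppress=True)
import pickle
s,im=shot('wrist'); v=[('wrist',s,im)]; pickle.dump(v,open('v1.pkl','wb'))
st,it=shot('top')
b=fit([.497,.253,.035,1.5],[BLK,BAR],v,f='fb.png');print('b',b)
print('b+top',fit(b[0],[BLK,BAR],v+[('top',None,it)],pad=8))
t=fit([.507,.03,.006,0.05],[TR],v,f='ft.png');print('tray',t)
print('tray+top',fit(t[0],[TR],v+[('top',None,it)],pad=5))
print('a',fit([.537,-.305,.035,.7],[BLK,BAR],[('top',None,it)],pad=10))
E
python3 f1.py
```

```text
Traceback (most recent call last):
  File "f1.py", line 6, in <module>
    b=fit([.497,.253,.035,1.5],[BLK,BAR],v,f='fb.png');print('b',b)
  File "h.py", line 52, in fit
    r=min((minimize(c,u0,method='Nelder-Mead',options=dict(initial_simplex=np.vstack([u0,u0+np.eye(4)]))) for u0 in(np.zeros(4),-np.ones(4)*.4)),key=lambda r:r.fun)
  File "h.py", line 52, in <genexpr>
    r=min((minimize(c,u0,method='Nelder-Mead',options=dict(initial_simplex=np.vstack([u0,u0+np.eye(4)]))) for u0 in(np.zeros(4),-np.ones(4)*.4)),key=lambda r:r.fun)
           ~~~~~~~~^^^^^^^^^^^^^^^^^^^^^^^^^^^^^^^^^^^^^^^^^^^^^^^^^^^^^^^^^^^^^^^^^^^^^^^^^^^^^^^^^^^^^^
  File "h.py", line 51, in c
    return sum(np.abs(ren(p,parts,n,s,m.shape).astype(float)-m).sum()/m.sum() for n,s,m in D)/len(D)+.002*u[2]**2
           ~~~^^^^^^^^^^^^^^^^^^^^^^^^^^^^^^^^^^^^^^^^^^^^^^^^^^^^^^^^^^^^^^^^^^^^^^^^^^^^^^^
  File "h.py", line 51, in <genexpr>
    return sum(np.abs(ren(p,parts,n,s,m.shape).astype(float)-m).sum()/m.sum() for n,s,m in D)/len(D)+.002*u[2]**2
                      ~~~^^^^^^^^^^^^^^^^^^^^^
  File "h.py", line 36, in ren
    q=np.array([proj(n,v,s) for v in pose(p,V)])
                ~~~~^^^^^^^
  File "h.py", line 21, in proj
    K,W,m=cam(n,s); c=W[:3,:3]@np.array(P)+W[:3,3]; c=K@c; return c[:2]/c[2]
          ~~~^^^^^
  File "h.py", line 9, in cam
    m=optics.camera_model(n); K=np.array([[m['fx'],0,m['cx']],[0,m['fy'],m['cy']],[0,0,1.]])
ValueError: time passes only in moves, steps and waits
```

```bash
sed -i 's/^def cam(n,s=None):/MOD={n:optics.camera_model(n) for n in ("scene","top","wrist")}\ndef cam(n,s=None):/; s/    m=optics.camera_model(n); K/    m=MOD[n]; K/' h.py; python3 f1.py
```

```text
b (array([0.4965, 0.2556, 0.0209, 1.7251]), np.float64(0.09018128152638286))
b+top (array([0.4971, 0.2557, 0.0186, 1.7224]), np.float64(0.4268759885396314))
tray (array([0.5118, 0.0252, 0.001 , 0.1107]), np.float64(0.013553729601022187))
tray+top (array([0.5119, 0.0256, 0.0012, 0.1119]), np.float64(0.03314060629684017))
a (array([ 0.5403, -0.308 ,  0.022 ,  1.0791]), np.float64(0.20841542587940418))
```

Request:
apply_moves(
  increments=[0.012,0.006,-0.027,0,0,0.045,0.012,0.006,-0.027,0,0,0.045,0.012,0.006,-0.027,0,0,0.045,0,0,0,0,0,0],
)

```text
t: 2.38
eef_pos: [0.4952, 0.2653, 0.1981]
ee_rot: [-3.131, 0.008, -1.402]
force: [-0.4, -0.4, -1.1]
width: 0.0877
```

```bash
sed -i 's/>22)&(h\[...,1\]>70)/>10)\&(h[...,1]>55)/' h.py; python3 - <<'E'
from h import *
import pickle
np.set_printoptions(precision=4,suppress=True)
v0=pickle.load(open('v1.pkl','rb'))
s,im=shot('wrist'); v=[('wrist',s,im)]; print(s['eef_pos'],s['ee_rot'],s['t'])
for d in finder.landmark_of('wrist','wedge_b_grip'): print(d)
for vv in(v,v+v0): print(fit([.497,.2557,.035,1.72],[BLK,BAR],vv,f='fb%d.png'%len(vv)))
pickle.dump(v,open('v2.pkl','wb'))
o=cv2.imread('pics/fb1.png');m=brown(im)
cv2.imwrite('pics/c.png',np.hstack([o[60:300,150:420],cv2.cvtColor(m,cv2.COLOR_GRAY2BGR)[60:300,150:420]]))
E
```

```text
[0.4952 0.2653 0.1981] [-3.1312  0.0083 -1.402 ] 2.3833
{'point': [284.0, 190.3], 'conf': 0.81}
(array([0.496 , 0.2546, 0.0247, 1.7214]), np.float64(0.04006270068890325))
(array([0.4973, 0.2553, 0.027 , 1.7163]), np.float64(0.05055007133624141))
```

View pics/c.png

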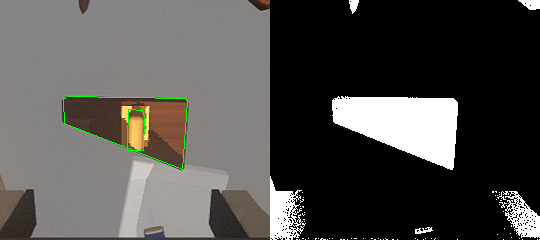

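The crop shows the real dark wedge at about (275,190) and the outline fits it. The fitted z is low, so I check the height by triangulating the bar.

```bash
python3 - <<'E'
from h import *
import pickle
np.set_printoptions(precision=4,suppress=True)
a=pickle.load(open('v1.pkl','rb'))[0];b=pickle.load(open('v2.pkl','rb'))[0]
# brass bar centroid: bright yellow pixels near the bar
for n,s,im in(a,b):
    p=proj(n,[.497,.2555,.035],s).astype(int);h=cv2.cvtColor(im,cv2.COLOR_RGB2HSV)
    m=(h[...,0]>14)&(h[...,0]<32)&(h[...,1]>100)&(h[...,2]>105)
    w=np.zeros_like(m);w[p[1]-35:p[1]+35,p[0]-30:p[0]+30]=1;y,x=np.nonzero(m&w)
    print(p,x.mean(),y.mean(),x.min(),x.max(),y.min(),y.max(),len(x))
r1=ray('wrist',[258,138],a[1]);r2=ray('wrist',[284,190.3],b[1]);r3=ray('top',[127,214])
print(tri([r1,r2]),tri([r2,r3]),tri([r1,r2,r3]),at_z('wrist',[284,190.3],.035,b[1]))
for z in(.035,.03,.025):
  f=lambda q:fit([.497,.2555,z,1.72],[BLK,BAR],[b])
E
```

```text
[262 138] 262.7092696629214 134.85252808988764 249 275 117 153 712
[285 191] 284.91472081218274 186.8030456852792 271 299 166 210 985
[0.4991 0.2585 0.0443] [0.5001 0.2548 0.0352] [0.499  0.2567 0.0339] [0.4977 0.2567 0.035 ]
```

Request:
apply_moves(
  increments=[0.001,-0.004,-0.03,0,0,-0.018,0.001,-0.003,-0.03,0,0,0,0,-0.002,-0.03,0,0,0,0,0,-0.03,0,0,0,0,0,-0.02,0,0,0,0,0,0,0,0,0],
)

```text
t: 2.98
eef_pos: [0.501, 0.2628, 0.0716]
ee_rot: [-3.108, 0.021, -1.424]
force: [-0.3, 0.0, -0.2]
width: 0.0876
```

```bash
cat > st.py <<'E'
from h import *
import sys
np.set_printoptions(precision=4,suppress=True)
s=arm.get_state();M=R.from_euler('xyz',s['ee_rot']);print(s['t'],s['eef_pos'],s['ee_rot'],'w',s['width'],'f',s['force'],'q',s['q'])
# rotation vector to vertical with yaw argv
y=float(sys.argv[1]) if len(sys.argv)>1 else s['ee_rot'][2]
print('rotvec to',(R.from_euler('xyz',[np.pi,0,y])*M.inv()).as_rotvec())
E
python3 st.py -1.421
```

```text
2.9833 [0.501  0.2628 0.0716] [-3.108   0.021  -1.4235] w 0.08757093087602667 f [-0.2838  0.0417 -0.1862] q [ 0.8324  0.3249 -0.472   0.0076 -0.7346  0.8798]
rotvec to [-0.0257  0.0302  0.0029]
```

Request:
apply_moves(
  increments=[-0.0035,-0.0065,0,-0.026,0.03,0,0,0,0,0,0,0],
)

```text
t: 3.15
eef_pos: [0.4976, 0.2573, 0.0746]
ee_rot: [-3.141, -0.001, -1.423]
force: [0.1, 0.5, 1.3]
width: 0.0875
```

```bash
python3 st.py -1.421
```

```text
3.15 [0.4976 0.2573 0.0746] [-3.1405 -0.0006 -1.4231] w 0.08750616340888945 f [0.0701 0.5229 1.269 ] q [ 0.8275  0.3323 -0.4477  0.0016 -0.7903  0.8899]
rotvec to [0.0004 0.0012 0.0021]
```

Request:
apply_moves(
  increments=[0,0,-0.015,0,0,0,0,0,-0.015,-0.003,0.004,0,0,0,-0.009,-0.003,0.004,0,0,0,0,0,0,0],
)

```text
t: 3.48
eef_pos: [0.5022, 0.2632, 0.0444]
ee_rot: [-3.134, 0.005, -1.422]
force: [0.1, 1.0, 0.0]
width: 0.0878
```

```bash
python3 st.py -1.421
```

```text
3.4833 [0.5022 0.2632 0.0444] [-3.1341  0.0046 -1.4223] w 0.087834273777635 f [0.1401 0.9993 0.022 ] q [ 0.8286  0.3782 -0.4665  0.0017 -0.7173  0.8893]
rotvec to [-0.0057  0.0067  0.0014]
```

Request:
apply_moves(
  increments=[-0.005,-0.007,-0.007,-0.005,0.006,0,-0.001,-0.001,-0.002,0,0,0],
)

```text
t: 3.65
eef_pos: [0.4971, 0.2564, 0.0376]
ee_rot: [-3.137, 0.003, -1.422]
force: [-0.4, 0.1, 0.3]
width: 0.088
```

Request:
apply_moves(
  increments=[0,0,0,0,0,0,0,0,0,0,0,0,0,0,0,0,0,0,0,0,0,0,0,0,0,0,0,0,0,0,0,0,0,0,0,0],
  hand=1,
  force=35,
)

```text
t: 4.15
eef_pos: [0.4977, 0.2566, 0.04]
ee_rot: [-3.134, 0.005, -1.422]
force: [0.4, -0.3, 0.2]
width: 0.0532
```

```bash
python3 st.py -1.421
```

```text
4.15 [0.4977 0.2566 0.04  ] [-3.1342  0.0047 -1.4218] w 0.05317626730741137 f [ 0.4366 -0.3013  0.1603] q [ 0.8264  0.3752 -0.486   0.0015 -0.7009  0.8922]
rotvec to [-0.0057  0.0066  0.0008]
```

Request:
apply_moves(
  increments=[0,0,-0.006,-0.006,0.006,0,0,0,-0.001,0,0,0,0,0,0,0,0,0,0,0,0,0,0,0,0,0,0,0,0,0,0,0,0,0,0,0,0,0,0,0,0,0,0,0,0,0,0,0,0,0,0,0,0,0],
)

```text
t: 4.9
eef_pos: [0.4976, 0.2564, 0.0318]
ee_rot: [3.141, -0.002, -1.422]
force: [-0.3, 0.3, -0.6]
width: 0.0137
```

```bash
python3 st.py -1.421
```

```text
4.9 [0.4976 0.2564 0.0318] [ 3.1406 -0.0016 -1.4219] w 0.013679561807291074 f [-0.3217  0.2547 -0.616 ] q [ 0.826   0.3914 -0.4847  0.001  -0.6964  0.893 ]
rotvec to [ 0.0017 -0.0007  0.0009]
```

Request:
apply_moves(
  increments=[0,0,0.02,0,0,0,0,0,0.03,0,0,0,0,0,0.035,0,0,0,0,0,0.035,0,0,0,0,-0.02,0.01,0,0,-0.11,0,-0.02,0,0,0,-0.11,0,-0.02,0,0,0,-0.11,0,-0.02,0,0,0,-0.11,0,-0.02,0,0,0,-0.11,0,-0.02,0,0,0,-0.11,0,-0.02,0,0,0,-0.11,0,-0.02,0,0,0,-0.11,0,-0.02,0,0,0,-0.11,0,-0.02,0,0,0,-0.11,0,-0.02,0,0,0,-0.11,0,-0.02,0,0,0,-0.11,0,-0.02,0,0,0,-0.11,0,0,0,0,0,-0.11,0,0,0,0,0,0],
)

```text
t: 6.48
eef_pos: [0.4846, -0.0187, 0.1593]
ee_rot: [3.126, -0.012, -3.041]
force: [-0.3, 1.1, -4.0]
width: 0.0132
```

```bash
python3 st.py -3.03; python3 - <<'E'
from h import *
import pickle
s,im=shot('wrist','w3.png');pickle.dump([('wrist',s,im)],open('v3.pkl','wb'))
E
```

```text
6.4833 [ 0.4846 -0.0187  0.1593] [ 3.1264 -0.0117 -3.0414] w 0.013245852727927745 f [-0.3127  1.1292 -4.0001] q [ 0.3534  0.123  -0.4888 -0.0215 -0.9667 -0.241 ]
rotvec to [-0.0139 -0.0133  0.0114]
```

View pics/w3.png

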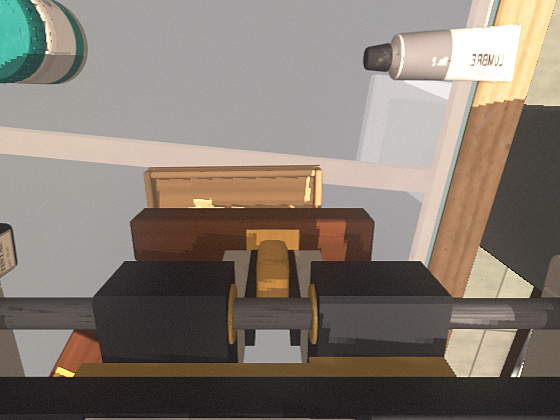

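The wedge is held with its straight side up in the image (−y). The tray's −y wall is visible, with outer top corners at about (147,168) and (321,166). I check the tray pose against those corners.

```bash
python3 - <<'E'
from h import *
import pickle
np.set_printoptions(precision=4,suppress=True)
n,s,im=pickle.load(open('v3.pkl','rb'))[0]
print(at_z(n,[147,168],.02,s),at_z(n,[321,166],.02,s))
T=[.512,.0255,.006,.111]
for P in([.075,-.063,.014],[-.075,-.063,.014]):
    print(pose(T,np.array([P]))[0], proj(n,pose(T,np.array([P]))[0],s))
# held wedge top straight edge: expected from TCP
w=[s['eef_pos'][0],s['eef_pos'][1],s['eef_pos'][2]+.003,s['ee_rot'][2]+np.pi]
for P in([.07,-.025,-.015],[-.05,-.025,-.015],[.07,-.025,-.035],[-.05,-.025,-.035]): print(proj(n,pose(w,np.array([P]))[0],s))
# subpixel-ish edges via top view corner fit
for z in(.001,.006):
  v=pickle.load(open('v1.pkl','rb'))
  print(fit([.512,.0255,z,.111],[TR],v))
E
```

```text
[ 0.5892 -0.0297  0.02  ] [ 0.4457 -0.0456  0.02  ]
[ 0.5935 -0.0288  0.02  ] [141.722  168.6034]
[ 0.4444 -0.0454  0.02  ] [322.4954 166.3174]
[128.3041 217.2711]
[376.8787 216.3476]
[142.4311 204.2773]
[365.8918 203.5431]
(array([0.5104, 0.0248, 0.0001, 0.1095]), np.float64(0.010656835841069072))
(array([0.5104, 0.0253, 0.0008, 0.1117]), np.float64(0.012789220774205192))
```

Request:
apply_moves(
  increments=[0.0175,0.0155,-0.02,-0.014,-0.013,0.011,0,0,-0.025,0,0,0,0,0,-0.025,0,0,0,0,0,-0.015,0,0,0,0,0,0,0,0,0],
)

```text
t: 6.95
eef_pos: [0.5036, -0.0001, 0.0726]
ee_rot: [3.141, 0.005, -2.999]
force: [-0.4, -1.2, -4.2]
width: 0.014
```

```bash
python3 st.py -3.031
```

```text
6.95 [ 0.5036 -0.0001  0.0726] [ 3.1413  0.0047 -2.9991] w 0.01396150951259272 f [-0.3599 -1.1541 -4.1965] q [ 0.3911  0.2527 -0.5762  0.0012 -0.7372 -0.2496]
rotvec to [-0.0009  0.0046 -0.0319]
```

Request:
apply_moves(
  increments=[-0.004,-0.003,-0.01,0,0.006,-0.032,-0.002,0,-0.012,0,0.002,0,0,0,0,0,0,0],
)

```text
t: 7.2
eef_pos: [0.4975, -0.0021, 0.0501]
ee_rot: [3.14, -0.004, -3.027]
force: [-0.3, -0.2, -4.0]
width: 0.0134
```

```bash
python3 st.py -3.031
```

```text
7.2 [ 0.4975 -0.0021  0.0501] [ 3.1404 -0.0042 -3.0266] w 0.013440562638136037 f [-0.254  -0.2461 -3.9803] q [ 0.3898  0.2828 -0.6027 -0.0036 -0.689  -0.272 ]
rotvec to [-0.0007 -0.0043 -0.0044]
```

Request:
apply_moves(
  increments=[0.0035,-0.001,-0.006,0,-0.004,-0.004,0,0,-0.006,0,0,0,0,0,-0.003,0,0,0,0,0,0,0,0,0],
)

```text
t: 7.53
eef_pos: [0.5031, -0.0025, 0.0382]
ee_rot: [3.141, 0.004, -3.028]
force: [1.2, 0.5, -4.3]
width: 0.0135
```

```bash
python3 st.py -3.031
```

```text
7.5333 [ 0.5031 -0.0025  0.0382] [ 3.1409  0.0038 -3.0281] w 0.013493884920206266 f [ 1.1664  0.5331 -4.2827] q [ 0.3864  0.3053 -0.6096  0.0005 -0.6521 -0.2733]
rotvec to [-0.0011  0.0036 -0.0029]
```

Request:
apply_moves(
  increments=[-0.001,0,-0.002,0,0.003,0,0,0,-0.002,0,0,0,0,0,0,0,0,0],
)

```text
t: 7.78
eef_pos: [0.5035, -0.0023, 0.0384]
ee_rot: [3.141, 0.004, -3.026]
force: [0.8, -0.0, -4.1]
width: 0.0136
```

```bash
python3 st.py -3.031
```

```text
7.7833 [ 0.5035 -0.0023  0.0384] [ 3.1406  0.0041 -3.026 ] w 0.01362175576954431 f [ 0.7602 -0.0184 -4.078 ] q [ 0.3865  0.3053 -0.6086  0.0003 -0.6526 -0.2711]
rotvec to [-0.0014  0.004  -0.005 ]
```

Request:
apply_moves(
  increments=[-0.001,0,-0.005,0,0,0,0,0,0,0,0,0],
)

```text
t: 7.95
eef_pos: [0.5049, -0.0019, 0.0384]
ee_rot: [3.141, 0.009, -3.023]
force: [0.2, 0.2, -4.7]
width: 0.0141
```

```bash
python3 st.py -3.031
```

```text
7.95 [ 0.5049 -0.0019  0.0384] [ 3.1411  0.0094 -3.0231] w 0.014076943473652691 f [ 0.2029  0.1637 -4.6572] q [ 0.3875  0.3046 -0.6111  0.0034 -0.6458 -0.2717]
rotvec to [-0.0016  0.0093 -0.0079]
```

Request:
apply_moves(
  increments=[-0.002,-0.001,-0.006,0,0.009,-0.006,-0.001,0,-0.004,0,0,0],
)

```text
t: 8.12
eef_pos: [0.5055, -0.0019, 0.0369]
ee_rot: [3.141, 0.008, -3.024]
force: [-21.1, 0.5, 56.4]
width: 0.0136
```

```bash
python3 st.py -3.031
```

```text
8.1167 [ 0.5055 -0.0019  0.0369] [ 3.1407  0.008  -3.0243] w 0.013592588040957728 f [-21.1484   0.516   56.3855] q [ 0.3863  0.3086 -0.6093  0.0021 -0.6449 -0.2707]
rotvec to [-0.0018  0.0078 -0.0067]
```

Request:
apply_moves(
  increments=[0,0,0.001,0,0,0,0,0,0,0,0,0,0,0,0,0,0,0,0,0,0,0,0,0,0,0,0,0,0,0,0,0,0,0,0,0],
  hand=0,
)

```text
t: 8.62
eef_pos: [0.5088, -0.001, 0.0409]
ee_rot: [3.139, 0.017, -3.023]
force: [-1.0, -0.1, -0.0]
width: 0.0483
```

```bash
python3 st.py -3.031
```

```text
8.6167 [ 0.5088 -0.001   0.0409] [ 3.1392  0.0165 -3.0229] w 0.048341816276305245 f [-0.9791 -0.1067 -0.0267] q [ 0.3862  0.3027 -0.6058  0.0034 -0.6457 -0.2702]
rotvec to [-0.0043  0.0161 -0.0081]
```

Request:
apply_moves(
  increments=[0,0,0.03,0,0,0,0,0,0.03,0,0,0,0,0,0.035,0,0,0,0,-0.01,0.035,0,0,-0.1,0,-0.02,0.02,0,0,-0.11,0.002,-0.02,0,0,0,-0.11,0.002,-0.02,0,0,0,-0.11,0.002,-0.02,0,0,0,-0.11,0.002,-0.02,0,0,0,-0.11,0.002,-0.02,0,0,0,-0.11,0.002,-0.02,0,0,0,-0.11,0.002,-0.02,0,0,0,-0.11,0.002,-0.02,0,0,0,-0.11,0.002,-0.02,0,0,0,-0.11,0.002,-0.02,0,0,0,-0.11,0.002,-0.02,0,0,0,-0.11,0.002,-0.02,0,0,0,-0.11,0.002,-0.02,0,0,0,-0.11,0.002,-0.01,0,0,0,-0.11,0,0,0,0,0,0],
)

```text
t: 10.28
eef_pos: [0.5333, -0.3169, 0.1875]
ee_rot: [-3.137, 0.006, 1.424]
force: [0.9, -0.5, 1.3]
width: 0.0878
```

```bash
python3 st.py; python3 - <<'E'
from h import *
import pickle
np.set_printoptions(precision=4,suppress=True)
st,it=shot('top','top2.png')
for k in(0.8,1.0): print('a top',fit([.539,-.307,.035,k],[BLK,BAR],[('top',None,it)],pad=8))
print('b top',fit([.503,-.003,.041,.111],[BLK,BAR],[('top',None,it)],pad=3))
s,im=shot('wrist','w4.png');pickle.dump([('wrist',s,im)],open('v4.pkl','wb'))
for d in finder.landmark_of('wrist','wedge_a_grip'): print(d, at_z('wrist',d['point'],.035,s))
print(proj('wrist',[.539,-.307,.035],s))
E
```

```text
10.2833 [ 0.5333 -0.3169  0.1875] [-3.1365  0.0056  1.4237] w 0.08776148021800749 f [ 0.8629 -0.4795  1.3024] q [-0.2182  0.3068 -0.1851  0.0068 -1.0835 -1.5029]
rotvec to [ 0.0048 -0.0058  0.    ]
a top (array([ 0.5425, -0.3108,  0.0165,  1.0496]), np.float64(0.7555420180273195))
a top (array([ 0.5394, -0.309 ,  0.0224,  1.1248]), np.float64(0.7535792920523449))
b top (array([ 0.5053, -0.0016,  0.0476,  0.0332]), np.float64(0.36450044715332186))
{'point': [286.3, 194.9], 'conf': 0.79} [ 0.5376 -0.3039  0.035 ]
[283.1048 196.8553]
```

View pics/w4.png

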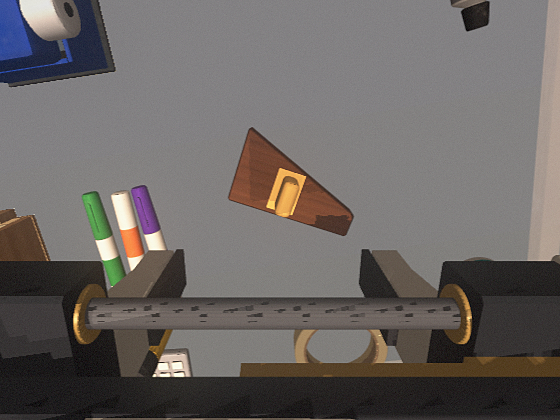

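Wedge A is at about (288,190): dark wood, narrow end at lower right, clear of its neighbours. The landmark agrees. I fit its pose.

```bash
python3 - <<'E'
from h import *
import pickle
np.set_printoptions(precision=4,suppress=True)
v=pickle.load(open('v4.pkl','rb'))
print(fit([.538,-.304,.035,1.05],[BLK,BAR],v,pad=10))
n,s,im=v[0]
print(tri([ray('wrist',[286.3,194.9],s),ray('top',[314,207])]))
E
```

```text
(array([ 0.5403, -0.3049,  0.0254,  1.1063]), np.float64(0.033934113515328795))
[ 0.5366 -0.3041  0.0393]
```

Request:
apply_moves(
  increments=[0.002,0.006,-0.02,0.004,-0.005,-0.1,0.001,0.006,-0.03,0,0,-0.1,0,0,-0.03,0,0,-0.1,0,0,-0.025,0,0,-0.02,0,0,0,0,0,0],
)

```text
t: 10.85
eef_pos: [0.5377, -0.2987, 0.0831]
ee_rot: [3.134, 0.0, 1.117]
force: [-1.1, 0.6, -1.5]
width: 0.0873
```

```bash
python3 st.py 1.106
```

```text
10.85 [ 0.5377 -0.2987  0.0831] [3.1343 0.0005 1.117 ] w 0.08733151039444136 f [-1.0688  0.555  -1.5129] q [-0.1885  0.395  -0.3213  0.0032 -0.8476 -1.8382]
rotvec to [ 0.0037  0.0064 -0.011 ]
```

Request:
apply_moves(
  increments=[0,-0.006,-0.02,0.004,0.006,-0.011,-0.002,0,-0.018,0,0,0,-0.002,0.001,-0.012,0,0,0,0,0,0,0,0,0],
)

```text
t: 11.18
eef_pos: [0.5357, -0.3013, 0.0357]
ee_rot: [3.139, -0.0, 1.123]
force: [-0.8, -0.5, 0.4]
width: 0.0877
```

```bash
python3 st.py 1.106
```

```text
11.1833 [ 0.5357 -0.3013  0.0357] [ 3.139  -0.0002  1.1233] w 0.08767883979506735 f [-0.8071 -0.4887  0.3717] q [-0.1947  0.4545 -0.3583  0.0007 -0.7555 -1.8241]
rotvec to [ 0.001   0.0024 -0.0173]
```

Request:
apply_moves(
  increments=[0.002,-0.003,-0.004,0,0.002,-0.017,0,0,0,0,0,0,0,0,0,0,0,0,0,0,0,0,0,0,0,0,0,0,0,0,0,0,0,0,0,0,0,0,0,0,0,0],
  hand=1,
  force=35,
)

```text
t: 11.77
eef_pos: [0.5425, -0.3045, 0.0391]
ee_rot: [3.132, -0.0, 1.113]
force: [1.0, -0.3, 0.0]
width: 0.047
```

```bash
python3 st.py 1.106
```

```text
11.7667 [ 0.5425 -0.3045  0.0391] [ 3.1319 -0.0003  1.1135] w 0.046954716559636255 f [ 1.0422 -0.3495  0.04  ] q [-0.1968  0.4566 -0.345   0.0032 -0.7598 -1.8336]
rotvec to [ 0.004   0.0088 -0.0075]
```

Request:
apply_moves(
  increments=[-0.005,0,-0.006,0.004,0.009,-0.007,0,0,-0.001,0,0,0,0,0,0,0,0,0,0,0,0,0,0,0,0,0,0,0,0,0,0,0,0,0,0,0,0,0,0,0,0,0,0,0,0,0,0,0],
)

```text
t: 12.43
eef_pos: [0.5367, -0.3047, 0.0316]
ee_rot: [-3.14, 0.0, 1.106]
force: [-0.2, -0.3, 0.7]
width: 0.0138
```

```bash
python3 st.py 1.106
```

```text
12.4333 [ 0.5367 -0.3047  0.0316] [-3.1401  0.0003  1.1059] w 0.013762702828572575 f [-0.1789 -0.2939  0.7435] q [-0.2005  0.465  -0.3517 -0.0001 -0.7556 -1.8352]
rotvec to [-0.0004 -0.0015  0.0001]
```

Request:
apply_moves(
  increments=[0,0,0.02,0,0,0,0,0,0.03,0,0,0,0,0,0.035,0,0,0,0,0.01,0.035,0,0,0.1,0,0.02,0.012,0,0,0.11,-0.001,0.02,0,0,0,0.11,-0.001,0.02,0,0,0,0.11,-0.001,0.02,0,0,0,0.11,-0.001,0.02,0,0,0,0.11,-0.001,0.02,0,0,0,0.11,-0.001,0.02,0,0,0,0.11,-0.001,0.02,0,0,0,0.11,-0.001,0.02,0,0,0,0.11,-0.001,0.02,0,0,0,0.11,-0.001,0.02,0,0,0,0.11,-0.001,0.02,0,0,0,0.11,-0.001,0.02,0,0,0,0.11,-0.001,0.02,0,0,0,0.11,-0.001,0.02,0,0,0,0.11,0,0,0,0,0,0],
)

```text
t: 14.1
eef_pos: [0.5032, 0.0218, 0.1524]
ee_rot: [-3.116, -0.013, 2.931]
force: [-1.2, 0.2, -4.6]
width: 0.0138
```

```bash
python3 st.py -3.03
```

```text
14.1 [0.5032 0.0218 0.1524] [-3.1164 -0.0133  2.9311] w 0.0137711904122326 f [-1.155   0.1688 -4.636 ] q [ 0.4434  0.1647 -0.471   0.0146 -0.961  -0.6621]
rotvec to [ 0.0246 -0.0146  0.3219]
```

Request:
apply_moves(
  increments=[0.006,0.012,0,0.01,-0.005,0.11,0.006,0.012,0,0.01,-0.005,0.11,0.004,0.008,0,0.005,-0.005,0.1,0,0,0,0,0,0],
)

```text
t: 14.43
eef_pos: [0.5159, 0.0557, 0.1494]
ee_rot: [3.141, -0.006, -3.018]
force: [-0.4, -0.5, -4.5]
width: 0.014
```

```bash
python3 st.py -3.03; python3 - <<'E'
from h import *
import pickle
np.set_printoptions(precision=1,suppress=True)
s,im=shot('wrist');v=[('wrist',s,im)];pickle.dump(v,open('v5.pkl','wb'))
o=im[:,:,::-1].copy()
B=[.504,-.002,.041,.111];A=list(s['eef_pos'][:2])+[s['eef_pos'][2]+.003,s['ee_rot'][2]+2*np.pi if 0 else s['ee_rot'][2]]
for p,V,c in((B,BLK,(0,255,0)),(B,BAR,(0,255,0)),(A,BLK,(255,0,255)),([.511,.0255,.006,.111],TR,(255,255,0))):
    q=np.array([proj('wrist',x,s) for x in pose(p,V)]);cv2.polylines(o,[cv2.convexHull(q.astype(np.int32))],True,c,1)
cv2.imwrite('pics/w5.png',o)
E
```

```text
14.4333 [0.5159 0.0557 0.1494] [ 3.141  -0.0057 -3.0179] w 0.01401303950267785 f [-0.4018 -0.5159 -4.5194] q [ 0.4841  0.1844 -0.4459 -0.0032 -0.9456 -0.3585]
rotvec to [ 0.0001 -0.0058 -0.0121]
```

View pics/w5.png

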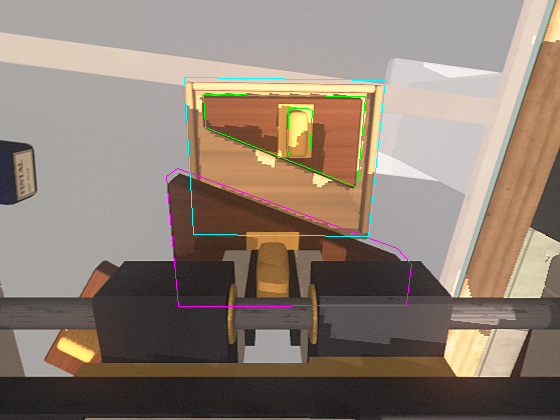

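The tray holds wedge B as predicted: the green outline matches it and it lies flat at about (285,140). The held wedge A faces it with its slope (magenta outline). I lower A.

Request:
apply_moves(
  increments=[0.003,-0.002,-0.02,0,-0.006,-0.012,0,0,-0.025,0,0,0,0,0,-0.025,0,0,0,0,0,-0.01,0,0,0,0,0,0,0,0,0],
)

```text
t: 14.9
eef_pos: [0.5162, 0.0501, 0.0663]
ee_rot: [-3.141, -0.002, -3.056]
force: [-0.6, -0.6, -4.6]
width: 0.014
```

```bash
python3 st.py -3.031
```

```text
14.9 [0.5162 0.0501 0.0663] [-3.1408 -0.002  -3.0563] w 0.01398517145653328 f [-0.6    -0.5513 -4.5866] q [ 0.4756  0.2868 -0.5443 -0.0001 -0.7419 -0.3903]
rotvec to [ 0.001  -0.0019  0.0253]
```

Request:
apply_moves(
  increments=[0.003,0.0035,-0.003,0,-0.002,0.025,0,0,-0.004,0,0,0,0,0,0,0,0,0],
)

```text
t: 15.15
eef_pos: [0.5188, 0.0526, 0.059]
ee_rot: [-3.14, -0.002, -3.035]
force: [-0.5, -0.6, -4.9]
width: 0.0139
```

```bash
python3 st.py -3.031
```

```text
15.15 [0.5188 0.0526 0.059 ] [-3.1397 -0.0019 -3.0349] w 0.01392933770361996 f [-0.471  -0.6184 -4.8734] q [ 0.4785  0.3012 -0.5461  0.0016 -0.7259 -0.373 ]
rotvec to [ 0.0021 -0.0016  0.0039]
```

Well placed. I lower it in small steps.

Request:
apply_moves(
  increments=[0,0.001,-0.007,0.002,-0.002,0.004,0,0,-0.006,0,0,0,-0.001,0,-0.004,0,0,0,0,0,0,0,0,0],
)

```text
t: 15.48
eef_pos: [0.5193, 0.0544, 0.0426]
ee_rot: [3.14, 0.005, -3.031]
force: [-0.8, -0.2, -4.3]
width: 0.0137
```

```bash
python3 st.py -3.031
```

```text
15.4833 [0.5193 0.0544 0.0426] [ 3.1401  0.0049 -3.0315] w 0.01369112225057078 f [-0.7924 -0.2086 -4.3427] q [ 0.4807  0.3233 -0.5647  0.0006 -0.6776 -0.3711]
rotvec to [-0.002   0.0047  0.0005]
```

Request:
apply_moves(
  increments=[-0.001,-0.001,-0.005,-0.001,0.005,0,0,0,-0.001,0,0,0],
)

```text
t: 15.65
eef_pos: [0.5189, 0.0536, 0.0374]
ee_rot: [3.141, 0.001, -3.031]
force: [-6.1, -0.4, 11.2]
width: 0.0138
```

```bash
python3 st.py -3.031
```

```text
15.65 [0.5189 0.0536 0.0374] [ 3.1406  0.0009 -3.0305] w 0.013810888466539507 f [-6.1356 -0.3548 11.2269] q [ 0.479   0.3327 -0.5665 -0.001  -0.6705 -0.3672]
rotvec to [-0.0011  0.0008 -0.0005]
```

Light contact with the floor at the expected height. I release and rise.

Request:
apply_moves(
  increments=[0,0,0,0,0,0,0,0,0,0,0,0,0,0,0,0,0,0,0,0,0,0,0,0,0,0,0,0,0,0,0,0,0.02,0,0,0,0,0,0.03,0,0,0,0,0,0.035,0,0,0,0,0.005,0.035,0,0,0,0,0.01,0.03,0,0,0,0,0.01,0,0,0,0,0,0,0,0,0,0],
  hand=0,
)

```text
t: 16.65
eef_pos: [0.5192, 0.0785, 0.1954]
ee_rot: [3.141, 0.003, -3.031]
force: [-1.3, -0.1, -0.3]
width: 0.0857
```

```bash
python3 st.py; python3 - <<'E'
from h import *
import pickle
np.set_printoptions(precision=4,suppress=True)
s,im=shot('wrist','w6.png');T=[.511,.0255,.006,.111]
for d in finder.landmark_of('wrist','wedge_a_grip')[:3]:
    w=at_z('wrist',d['point'],.041,s)-T[:3];c,n=np.cos(.111),np.sin(.111);print(d,'tray frame',c*w[0]+n*w[1],-n*w[0]+c*w[1])
shot('top')
for d in finder.landmark_of('top','straight_grip'): print(d, 'start (151,159)')
E
```

```text
16.65 [0.5192 0.0785 0.1954] [ 3.1408  0.0027 -3.0311] w 0.08569385887066377 f [-1.2963 -0.1327 -0.2755] q [ 0.5243  0.1438 -0.3798  0.0005 -1.0444 -0.414 ]
rotvec to [-0.001   0.0026 -0.    ]
{'point': [274.9, 163.9], 'conf': 0.7} tray frame 0.012939156275310051 0.028030710466065242
```

View pics/w6.png

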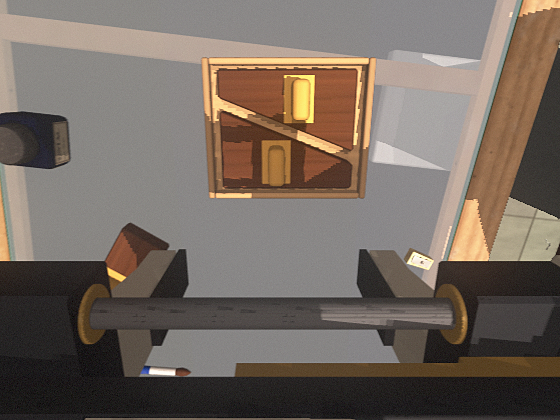

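Both wedges lie flat in the tray, head to tail, at (300,100) and (276,163), with a diagonal gap and clear of the walls. The gripper is free and well above them. I hand in.

```bash
python3 -c "
from station import arm
print(arm.job_done(), arm.get_state()['t'])"
```

```text
the job is handed in; nothing more can be done
the job is handed in; nothing more can be done
```

Both dark wedges are in the tray, head to tail with their sloping sides facing, and I handed the job in at about 17 s of the 48 s.

**Last checks:**
- **Fit:** the final wrist picture shows both blocks inside the walls with an even diagonal gap between them. I judged that they lie flat from this picture.
- **Wedge A:** its grip measured about (13, 28) mm from the tray's centre, in the tray frame.
- **Wedge B:** its grip came out at about (-10, -27) mm. This is from the release pose, and it matched the wrist picture taken before A was lowered; the network found only one grip in the last picture.
- **Gripper:** it was empty and well above the tray at hand-in.

**Checks that failed or disagreed:**
- The outline fits put the wedges about 10 mm too low. Triangulating the grip bars gave about 35–39 mm, in line with the text, and the force at floor contact agreed.
- Wedge B was pressed onto the tray floor with a brief 56 N at the wrist, held in the fingers, before I released it. That is under the 120 N wrist limit; the 40 N limit is on the arm or gripper body pressing on something, and I saw no such contact.
- The network did not find the straight weight in the last top picture, so its place was not measured at the end. The arm never went down near it.

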